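# Pin the valve cover and torque its bolt to the click

## Robot

A 6-joint arm with a two-finger parallel gripper is mounted at the origin on the work surface. World frame = base frame: x ahead of the robot, y to its left, z up, the work surface at z = 0. Lengths are in m, angles in degrees, forces in N, time in s.
With the tool pointing down it reaches from about 0.4 to 0.825 m from the base axis. Payload 7 kg.
Tool frame: the origin (TCP) lies midway between the tips of the shut fingers; the grasp point (between the pads) lies 19 mm behind it; z points along the fingers, y is the direction in which the jaws open and shut (so a half turn about z gives the same grasp; the last joint's range is limited). The gripper opens to 88 mm and grips with 3 to 60 N. Pads are 19 mm wide; open, the fingers measure 130 mm over their backs; the gripper's body (78 mm by 193 mm) begins 47 mm behind the grasp point.
Start: joints at [-49.842, 20.546, 0.682, 0, -70.136, -16.507], TCP at [0.271, -0.618, 0.227] pointing down, gripper open.
Joint ranges: [-176.03, 176.03], [-82.01, 121.73], [-58.28, 71.71], [-173.87, 95.51], [-174.79, -0.11], [-173.66, 173.66]. Speed limits (degrees/s): [136.94, 136.94, 172.46, 180, 180, 180].

## Interface

Orientations are given as [roll, pitch, yaw] about the fixed x, y, z axes, in that order (R = Rz(yaw) Ry(pitch) Rx(roll)).
In Python, from plant import sensors, viewer, r gives the robot as it stands. The module is installed in compiled form; this text tells all that it offers.
- The arm moves only by the shell command python3 -m handwheel 'ROWS' [OPENING] [FORCE]. ROWS is JSON, one flat list of numbers, 6 for each row, row after row: the shift along the world's x, y, z in cm, then the turn, a rotation vector about the world's x, y, z in rad. In form: [tx, ty, tz, wx, wy, wz, tx, ty, tz, wx, wy, wz, ...]. A call has 1 to 8 rows; each row is the pose to reach, as a shift and turn from the pose measured when the call began; what a row does not reach only later rows make up. A row lasts 1/10 s, in which the tool goes at most 50 mm and 8.59 degrees, less where a joint would pass 70% of its speed; a pose out of reach is approached as far as the arm can. A call with a gripper value outside its range is refused whole. OPENING is the closure in counts, from 0 (fully open) to 255 (shut), set as the call begins (- or left out, the last holds). The fingers move at their own pace and stop on an object; FORCE is the grip in N (left out, the last holds). Time passes only in rows, so rows that repeat a pose let the fingers close. It gives the time, the measured TCP pose, the force and the opening at its end, in the units of the state.
- sensors.get_state(): the state, without advancing time (a new reading comes with each control period).
- viewer.capture(name): name is "side" or "top" or "wrist"; returns a dict with "img" (384x512x3 uint8, red, green, blue), "camera_matrix" (3x3 intrinsics, pixels), "camera_from_world" (4x4, takes a point from world to camera coordinates); the wrist camera has in their place "mount" (4x4, takes a point from camera to tool coordinates, whose origin is the TCP and whose axes are the flange's). Camera axes: x right, y down, z forward; pixel columns grow to the right and rows downward; lengths in m; the calibration is good to about 2 mm. A picture is of the moment at which its call begins: read the wrist's pose just before it. There is no depth.
- r.close_job(): hands the job in, once; it reports no verdict.
The state is a dict: "time_s": time; "joints": joint angles; "qd": joint speeds; "joint_torque": joint torques, N m; "tcp_pos": TCP position; "eef_rot": TCP orientation; "contact_force": force on the tool from outside, world axes, zero at the start; "moment": the same for the moment, N m; "gripper_width": finger opening in m.
Only numpy, scipy, OpenCV 4.12 (cv2) and the standard library are available. Lean on these libraries where they do the work, as an engineer would, in place of code of your own. Each camera call takes 0.05 s, during which the arm holds its last target.

## Task

Lift the loose locating pin out of its wooden block and set it gently, fully home, in the empty hole of the valve cover. Then turn the click torque wrench that already sits on the cover bolt clockwise (seen from above) by its handle until it breaks over with a click, stop at once without pushing the handle on to its end stop, and let go so that the handle springs straight again. Leave the other things on the bench where they are.

Things in the scene. Friction and masses are not known exactly. Their poses are not given: they have to be found in the camera images.
- pin_mid (a point): loose steel locating pin standing upright in a 70 x 70 x 30 mm wooden block, its foot 15 mm above the bench: shank 14 mm diameter with chamfered foot, total length 56 mm, on top a round head 22 mm diameter, 14 mm tall. This point is on its axis half-way up: 28 mm above the foot, 21 mm below the head's centre; z up along the pin. 50 to 85 g. Take it by the head
- pin_hole (a point): centre of the mouth of the empty round blind hole in the flat top of the green valve cover, 80 mm above the bench: diameter 16 mm, depth 20 mm, z up. With the pin home, its foot on the hole's floor, pin_mid is 8 mm above this point. Cover 90 x 180 mm, on a finned iron cylinder head fixed to the bench; the bolt with the wrench is 90 mm away along this point's -y
- wrench_head_top (a point): head of the click torque wrench, 36 mm diameter, top 132 mm above the bench: point on the bolt's vertical axis, 115 mm up, level with the handle's axis; z up, the handle leaves along -y. Head and bolt turn together. The bolt resists with 1.5 Nm, rising slowly; 0.3 to 0.75 rad clockwise from the start (not known beforehand) it reaches the wrench's set 2 Nm. It stays where it is left
- wrench_grip (a point): middle of the wrench's dark ribbed grip, on the handle's axis: 24 mm diameter, 115 mm long, 180 mm from the bolt axis, 115 mm above the bench; z up, handle along y, its free end at -y. Free space around; what lies below is under 40 mm high. Pushing here level and square to the handle takes 8 to 10 N turning, 6 to 9 N paused, about 11 N at the click. It turns with the head until the click
- ratchet: bystander: steel ratchet handle 185 mm long, 35 mm high, lying along its x; origin on the bench under its middle
- primer_bulb: bystander: black rubber primer bulb, 40 mm diameter, 27 mm high; origin under its centre
- spark_plug: bystander: spark plug 70 mm long, 21 mm thick, lying along its x; origin on the bench under it
- screw_tray: bystander: open aluminium tray 90 x 120 x 25 mm; origin under its centre
- oil_bottle: bystander: grey oil bottle with black cap, 72 mm diameter, 190 mm high, standing; origin under its centre
- wrench_lug (a point): tip of the head's 11 mm wide steel lug, 55 mm from the bolt axis, just below the handle and in line with it until the click. At the click head and lug stop and the handle alone goes on clockwise about the bolt axis while the force falls fast: 11 N, 7 N after 0.06 rad, 3 N after 0.12, hard stop at 0.15 rad. Click made from 0.03 rad; past 0.12 rad is too far. Let go, it springs straight

How it is judged:
By the outcome, as a careful person would: the job done as asked, in the order asked, and still so for the second after the job is handed in, with the robot touching nothing.
It also fails if it takes over 72 s, if anything falls off the work surface, if the arm or the gripper's body presses on something with over 40 N, if the wrist force passes 120 N, or if a joint passes its speed limit or range.

## Working session

There is one attempt and no reset: what is moved stays moved. The work goes in short steps, Python scripts to look and compute and a shell command to move; the robot and the scene stay as the last step left them, time stands still between calls to the robot, and variables do not carry over. Pictures are saved under pics/ and viewed, and the job is handed in when it is done.

```bash
mkdir -p pics
cat > h.py <<'E'
import numpy as np, cv2
from plant import sensors, viewer, r
def cap(name, fn):
    s=sensors.get_state(); d=viewer.capture(name)
    cv2.imwrite('pics/'+fn, cv2.cvtColor(d['img'],cv2.COLOR_RGB2BGR)); return s,d
E
python3 - <<'E'
from h import *
import pickle
s=sensors.get_state(); print(s)
for n in ['side','top','wrist']:
    s,d=cap(n,n+'0.png'); pickle.dump((s,d),open(n+'0.pkl','wb'))
    print(n,d['camera_matrix'].tolist(), np.round(d.get('camera_from_world',d.get('mount')),4).tolist())
E
```

```text
{'time_s': 0.0, 'joints': array([-4.98386180e+01,  2.05905688e+01,  6.34394175e-01, -1.89014107e-02,
       -7.01349094e+01, -1.65062257e+01]), 'qd': array([-0.03196823, -0.03944567, -0.06075935,  0.02359743, -0.03108271,
       -0.04370156]), 'joint_torque': array([ 5.36458665e-04, -5.82726073e+01,  2.93063325e+01,  6.99733302e+00,
        6.89477936e-03, -1.80313100e-04]), 'tcp_pos': array([ 0.27060451, -0.6178642 ,  0.225641  ]), 'eef_rot': array([ 1.79907621e+02, -8.84473633e-03, -1.56351274e+02]), 'contact_force': array([0.67054907, 1.38206056, 0.12612103]), 'moment': array([0.01160082, 0.00113466, 0.01098511]), 'gripper_width': 0.08759638328486706}
side [[346.80056662838984, 0.0, 254.46857738183155], [0.0, 346.80056662838984, 193.7786738508725], [0.0, 0.0, 1.0]] [[0.8993, -0.4374, 0.0004, -0.4574], [-0.3362, -0.6918, -0.639, 0.2545], [0.2798, 0.5745, -0.7692, 0.6999], [0.0, 0.0, 0.0, 1.0]]
top [[441.2221150067149, 0.0, 255.71705354476208], [0.0, 441.2221150067149, 192.99540996392676], [0.0, 0.0, 1.0]] [[-0.0116, -0.9998, 0.0168, 0.0327], [-0.9961, 0.0101, -0.0872, 0.5485], [0.0871, -0.0177, -0.996, 1.3145], [0.0, 0.0, 0.0, 1.0]]
wrist [[268.8015554545389, 0.0, 258.34353061880347], [0.0, 268.8015554545389, 185.20280993386058], [0.0, 0.0, 1.0]] [[-0.0002, -0.9547, -0.2974, 0.0806], [1.0, -0.0004, 0.0006, 0.0008], [-0.0007, -0.2974, 0.9547, -0.1591], [0.0, 0.0, 0.0, 1.0]]
```

View pics/top0.png

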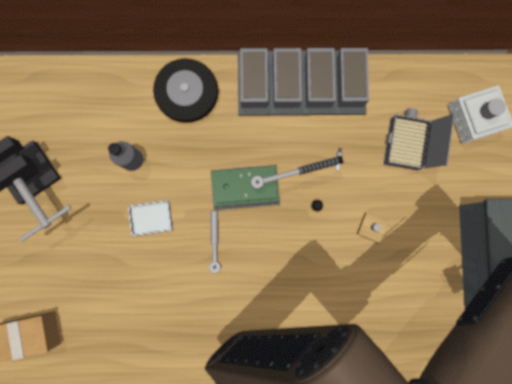

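View pics/side0.png

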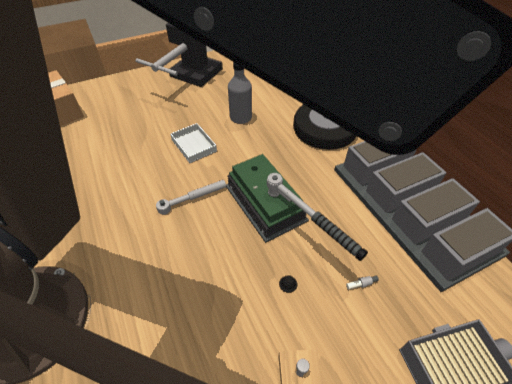

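View pics/wrist0.png

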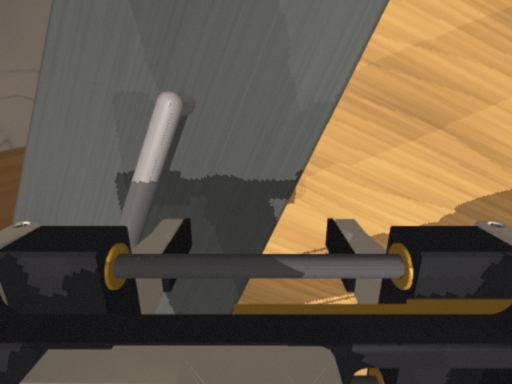

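The top view shows the pin at about (376,227), the wrench head at (257,182), the handle running to (340,158), and the green cover around (245,186). I'll zoom in next.

Run:
```python
import cv2
t=cv2.imread('pics/top0.png')
cv2.imwrite('pics/top0z.png',cv2.resize(t[140:260,200:400],None,fx=4,fy=4,interpolation=cv2.INTER_CUBIC))
t=cv2.imread('pics/side0.png')
cv2.imwrite('pics/side0z.png',cv2.resize(t[145:300,215:395],None,fx=3.8,fy=3.8,interpolation=cv2.INTER_CUBIC))
cv2.imwrite('pics/side0p.png',cv2.resize(t[334:384,250:350],None,fx=6,fy=6,interpolation=cv2.INTER_CUBIC))
```

```text
(no output)
```

View pics/top0z.png

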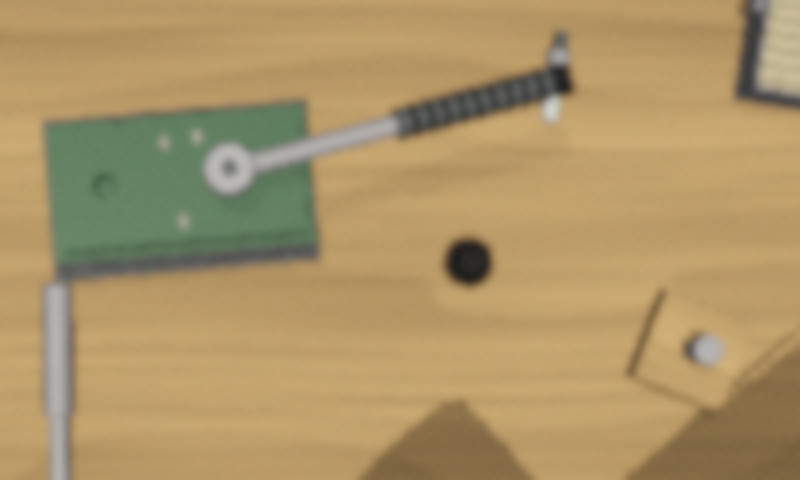

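View pics/side0z.png

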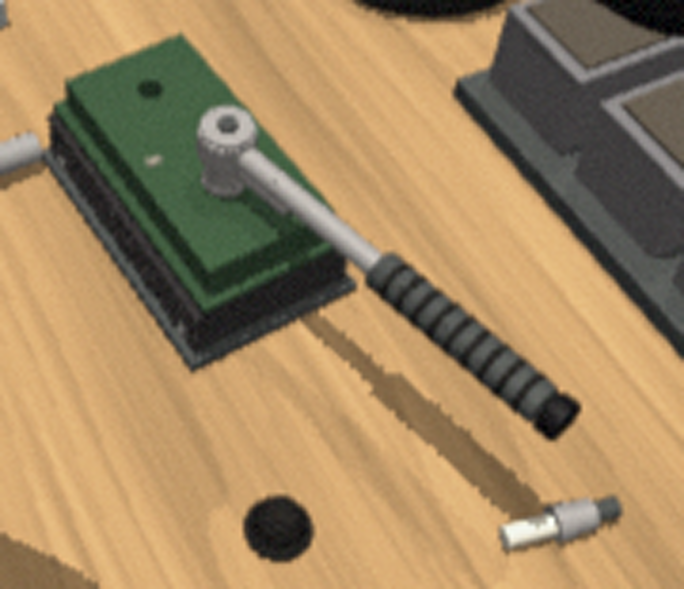

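View pics/side0p.png

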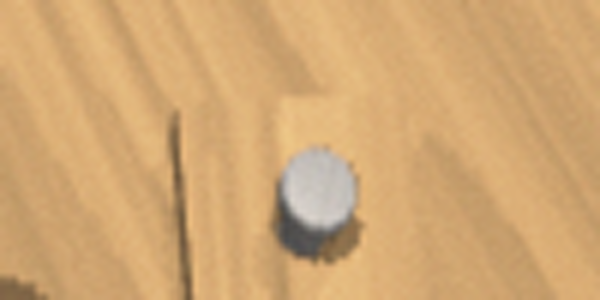

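Zoomed, the top view puts the hole at about (226,186), the wrench head at (257,182), the pin head at (377,227.5) and the grip's far end at (341,160). In the side view the hole is near (254.5,168.5), the wrench head near (275,178) and the pin head top near (303,365).

```bash
cat >> h.py <<'E'
def ray(d,u,v,s=None):
    K=d['camera_matrix']
    p=cv2.undistortPoints(np.array([[[u,v]]],float),K,None)[0,0]; c=np.array([p[0],p[1],1])
    if 'camera_from_world' in d: T=np.linalg.inv(d['camera_from_world'])
    else:
        from scipy.spatial.transform import Rotation as R
        W=np.eye(4); W[:3,:3]=R.from_euler('xyz',s['eef_rot'],degrees=True).as_matrix(); W[:3,3]=s['tcp_pos']; T=W@d['mount']
    return T[:3,3],T[:3,:3]@c
def onz(d,u,v,z,s=None):
    o,w=ray(d,u,v,s); return o+w*(z-o[2])/w[2]
def blobs(mask,amin=20):
    n,l,st,c=cv2.connectedComponentsWithStats(mask.astype(np.uint8))
    return [(c[i].round(2).tolist(),st[i].tolist()) for i in range(1,n) if st[i,4]>=amin]
E
python3 - <<'E'
from h import *; import pickle
T=pickle.load(open('top0.pkl','rb'))[1]; S=pickle.load(open('side0.pkl','rb'))[1]
f=lambda x,y,s,ox,oy:((x+.5)/s-.5+ox,(y+.5)/s-.5+oy)
for nm,z,a,b in [('pin',.071,(709,350,4,200,140),(318,190,6,250,334)),('hole',.08,(104,185,4,200,140),(150,89,3.8,215,145)),('head',.132,(229,168,4,200,140),(228,127,3.8,215,145)),('gripstart',.115,(400,124,4,200,140),(381,268,3.8,215,145)),('gripend',.115,(563,81,4,200,140),(560,415,3.8,215,145)),('bulb',.027,(468,261,4,200,140),(278,520,3.8,215,145))]:
    print(nm,onz(T,*f(*a),z).round(4),onz(S,*f(*b),z).round(4))
# masks
for nm,d,z in [('T',T,.071),('S',S,.071)]:
    im=cv2.cvtColor(d['img'],cv2.COLOR_RGB2HSV)
    m=(im[...,1]<60)&(im[...,2]>120)
    for c,st in blobs(m,15): 
        print(nm,c,st,onz(d,*c,.071).round(4), onz(d,*c,.132).round(4)) if st[4]<600 else 0
E
```

```text
pin [ 0.4411 -0.325   0.071 ] [ 0.4395 -0.3263  0.071 ]
hole [0.5656 0.1149 0.08  ] [0.5626 0.1129 0.08  ]
head [0.5712 0.025  0.132 ] [0.5682 0.0202 0.132 ]
gripstart [ 0.6034 -0.0972  0.115 ] [ 0.6025 -0.0957  0.115 ]
gripend [ 0.6333 -0.2143  0.115 ] [ 0.6345 -0.2135  0.115 ]
bulb [ 0.5106 -0.1571  0.027 ] [ 0.5048 -0.1671  0.027 ]
T [252.02, 76.76] [240, 49, 28, 52, 546] [0.8941 0.0346 0.071 ] [0.8722 0.0353 0.132 ]
T [287.49, 75.14] [274, 49, 28, 52, 461] [ 0.8985 -0.0719  0.071 ] [ 0.8764 -0.0661  0.132 ]
T [321.42, 75.86] [308, 49, 28, 52, 445] [ 0.8957 -0.1739  0.071 ] [ 0.8738 -0.1632  0.132 ]
T [355.02, 75.25] [341, 49, 28, 53, 391] [ 0.8971 -0.2752  0.071 ] [ 0.875  -0.2598  0.132 ]
T [210.0, 53.0] [185, 53, 51, 1, 51] [0.9682 0.16   0.071 ] [0.9427 0.1548 0.132 ]
T [238.0, 69.0] [238, 56, 1, 27, 27] [0.9183 0.0763 0.071 ] [0.8952 0.0751 0.132 ]
T [256.4, 90.13] [254, 87, 7, 6, 15] [0.853  0.0219 0.071 ] [0.8331 0.0233 0.132 ]
T [412.6, 112.7] [408, 108, 10, 11, 70] [ 0.781  -0.4445  0.071 ] [ 0.7645 -0.421   0.132 ]
T [396.79, 147.97] [389, 118, 32, 50, 182] [ 0.6746 -0.3
[... 1518 characters left out ...]
 0.0139 0.071 ] [ 0.5762 -0.0287  0.132 ]
S [438.07, 202.87] [402, 179, 77, 48, 438] [ 0.9003 -0.1656  0.071 ] [ 0.8423 -0.1908  0.132 ]
S [191.35, 193.99] [156, 180, 70, 30, 401] [0.396  0.1091 0.071 ] [0.3868 0.0573 0.132 ]
S [472.48, 236.55] [434, 208, 78, 56, 525] [ 0.8985 -0.2669  0.071 ] [ 0.8407 -0.2823  0.132 ]
S [360.02, 282.26] [347, 276, 26, 13, 180] [ 0.6173 -0.247   0.071 ] [ 0.5867 -0.2643  0.132 ]
S [436.91, 337.82] [409, 320, 69, 64, 240] [ 0.6747 -0.3913  0.071 ] [ 0.6385 -0.3947  0.132 ]
S [502.48, 346.51] [479, 320, 33, 48, 214] [ 0.766  -0.4519  0.071 ] [ 0.721  -0.4494  0.132 ]
S [302.63, 365.25] [297, 359, 12, 14, 134] [ 0.4396 -0.3264  0.071 ] [ 0.4262 -0.336   0.132 ]
```

Both views agree to 2–3 mm: the pin is near (0.440,-0.3255), the hole near (0.564,0.114), and the wrench head near (0.570,0.023), 91 mm from the hole against 90 given. I'll hover over the pin.

```bash
python3 -m handwheel '[2.1,3.7,0,0,0,0, 4.2,7.3,0,0,0,0, 6.3,11,0,0,0,0, 8.5,14.6,0,0,0,0, 10.6,18.3,0,0,0,0, 12.7,21.9,-1,0,0,0, 14.8,25.6,-3,0,0,0, 16.9,29.2,-5.5,0,0,0]' 0 20; python3 -m handwheel '[0,0,0,0,0,0]'
python3 - <<'E'
from h import *; import pickle
s,d=cap('wrist','w1.png'); pickle.dump((s,d),open('w1.pkl','wb')); print(s['tcp_pos'],s['eef_rot'])
E
```

```text
time_s: 0.95
tcp_pos: [0.4408, -0.3246, 0.1712]
eef_rot: [-180.0, 0.1, -156.3]
contact_force: [1.5, -0.2, 0.2]
gripper_width: 0.0876
time_s: 1.05
tcp_pos: [0.4407, -0.3204, 0.1681]
eef_rot: [179.8, -0.1, -156.2]
contact_force: [-0.2, -0.4, -0.6]
gripper_width: 0.0876
[ 0.44073044 -0.32043421  0.16806237] [ 1.79789559e+02 -5.10599672e-02 -1.56169371e+02]
```

View pics/w1.png

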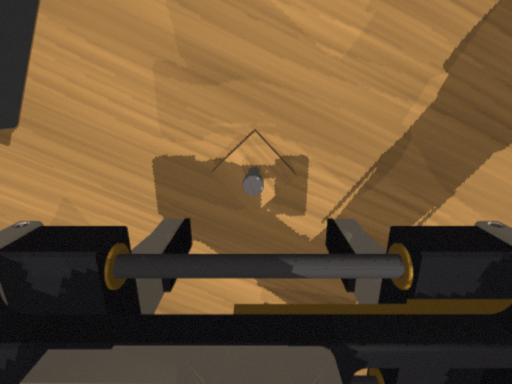

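The wrist view shows the pin head at about (254,183) between the open fingers. I'll measure it.

Run:
```python
from h import *; import pickle
s,d=pickle.load(open('w1.pkl','rb'))
im=d['img'][160:205,225:285]; cv2.imwrite('pics/w1z.png',cv2.resize(cv2.cvtColor(im,cv2.COLOR_RGB2BGR),None,fx=10,fy=10,interpolation=cv2.INTER_CUBIC))
h=cv2.cvtColor(d['img'],cv2.COLOR_RGB2HSV)
m=((h[...,1]<70)&(h[...,2]>70)); m[:160]=0;m[205:]=0
for c,st in blobs(m,30): print(c,st,onz(d,*c,.071,s))
s2=sensors.get_state(); print(s2['tcp_pos'])
```

```text
[252.51, 184.64] [243, 175, 20, 20, 329] [ 0.44119614 -0.32514677  0.071     ]
[ 0.44089987 -0.32220337  0.16973708]
```

View pics/w1z.png

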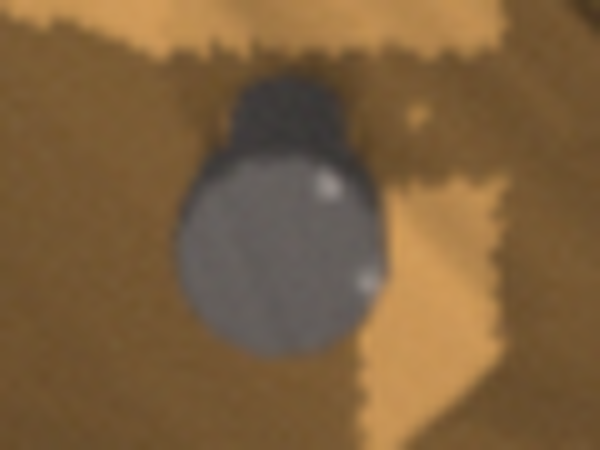

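The wrist gives the pin at (0.4412,-0.3252), matching the other cameras. I'll descend in two stages.

```bash
python3 -m handwheel '[0,-0.3,-2,0,0,0, 0,-0.3,-5,0,0,0, 0,-0.3,-7,0,0,0, 0,-0.3,-8,0,0,0,0,-0.3,-8,0,0,0,0,-0.3,-8,0,0,0]'; python3 -c "
from h import *; s=sensors.get_state();print(s['tcp_pos'],s['eef_rot'])"
```

```text
time_s: 1.7
tcp_pos: [0.4413, -0.3259, 0.0907]
eef_rot: [180.0, 0.0, -156.2]
contact_force: [0.1, 0.9, 0.4]
gripper_width: 0.0876
[ 0.44133581 -0.32591994  0.09065795] [ 1.79957214e+02  1.67956563e-02 -1.56160782e+02]
```

```bash
python3 -m handwheel '[0,0.05,-1.5,0,0,0, 0,0.05,-3,0,0,0, 0,0.05,-4,0,0,0, 0,0.05,-4.5,0,0,0,0,0.05,-4.5,0,0,0,0,0.05,-4.5,0,0,0]'; python3 -m handwheel '[0,0,0,0,0,0,0,0,0,0,0,0,0,0,0,0,0,0,0,0,0,0,0,0,0,0,0,0,0,0,0,0,0,0,0,0]' 255 20
```

```text
time_s: 2.3
tcp_pos: [0.4418, -0.3257, 0.0463]
eef_rot: [180.0, 0.0, -156.2]
contact_force: [-0.4, 0.9, 0.9]
gripper_width: 0.0875
time_s: 2.9
tcp_pos: [0.4417, -0.3256, 0.0463]
eef_rot: [180.0, 0.0, -156.2]
contact_force: [0.0, 0.2, -0.1]
gripper_width: 0.0453
```

```bash
python3 -m handwheel '[0,0,0,0,0,0,0,0,0,0,0,0,0,0,0,0,0,0,0,0,0,0,0,0,0,0,0,0,0,0,0,0,0,0,0,0]' 255 20
python3 -c "
from h import *
cap('wrist','w2.png')"
```

```text
time_s: 3.5
tcp_pos: [0.4417, -0.3257, 0.0462]
eef_rot: [180.0, 0.0, -156.2]
contact_force: [0.3, 0.7, 0.1]
gripper_width: 0.0213
```

View pics/w2.png

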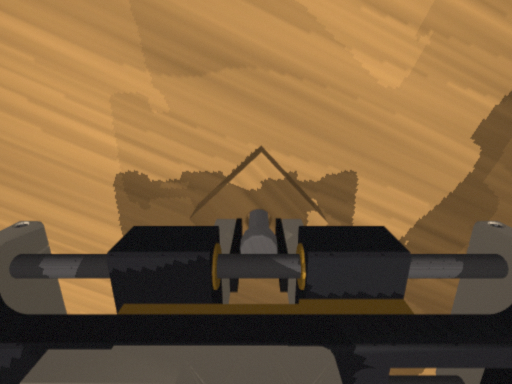

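It's gripped: the width is 21 mm and the head is centred near (258,240) between the pads. Next I'll lift it.

```bash
python3 -m handwheel '[0,0,0.5,0,0,0, 0,0,1,0,0,0, 0,0,1.5,0,0,0, 0,0,2.2,0,0,0,0,0,4,0,0,0,0,0,7,0,0,0,0,0,11,0,0,0,0,0,15.5,0,0,0]' 255 25;python3 -m handwheel '[1.5,5,0,0,0,0, 2.8,10,0,0,0,0, 4.2,15,0,0,0,0, 5.6,20,0,0,0,0, 7,25,0,0,0,0, 8.4,30,0,0,0,0, 9.8,35,0,0,0,0, 11,39,0,0,0,0]'
python3 -m handwheel '[1.1,3,0,0,0,0, 1.1,4,0,0,0,0,1.1,4,0,0,0,0]'
```

```text
time_s: 4.35
tcp_pos: [0.4409, -0.3253, 0.2025]
eef_rot: [179.9, -0.0, -156.2]
contact_force: [2.0, -1.3, -1.1]
gripper_width: 0.0209
time_s: 5.15
tcp_pos: [0.5494, 0.0617, 0.2035]
eef_rot: [179.9, 0.0, -156.1]
contact_force: [1.0, -1.6, -0.6]
gripper_width: 0.0212
time_s: 5.45
tcp_pos: [0.5603, 0.103, 0.2035]
eef_rot: [179.9, 0.0, -156.0]
contact_force: [-0.2, -0.2, -0.9]
gripper_width: 0.0214
```

```bash
python3 -m handwheel '[0.4,1.1,0,0,0,0, 0.4,1.1,0,0,0,0,0.4,1.1,0,0,0,0]'
python3 - <<'E'
from h import *; import pickle
s,d=cap('wrist','w3.png'); pickle.dump((s,d),open('w3.pkl','wb')); print(s['tcp_pos'],s['eef_rot'])
E
```

```text
time_s: 5.75
tcp_pos: [0.5642, 0.1134, 0.2037]
eef_rot: [179.9, 0.0, -156.1]
contact_force: [0.2, -0.5, -1.7]
gripper_width: 0.0211
[0.56421299 0.11340944 0.20370921] [ 1.79918712e+02  3.09509265e-02 -1.56057176e+02]
```

View pics/w3.png

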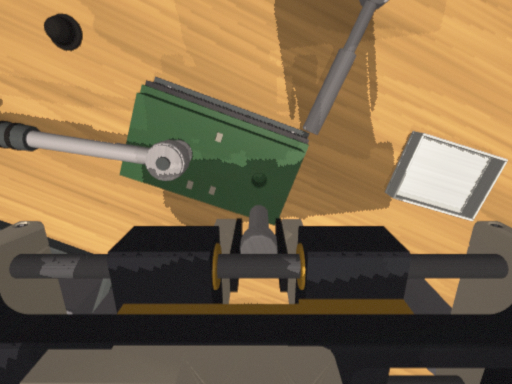

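The hole is at about (259,180) with the pin foot just below it at (258,209). The wrench head is at (167,160). I'll measure the hole centre.

Run:
```python
from h import *; import pickle
s,d=pickle.load(open('w3.pkl','rb'))
im=d['img'][165:225,230:290]; cv2.imwrite('pics/w3z.png',cv2.resize(cv2.cvtColor(im,cv2.COLOR_RGB2BGR),None,fx=10,fy=10,interpolation=cv2.INTER_CUBIC))
g=d['img'][...,1]; print(g[170:192:2,246:274:2])
for th in (45,50,55,60,65):
    m=(g<th); m[:168]=0;m[195:]=0;m[:,:240]=0;m[:,280:]=0
    for c,st in blobs(m,30): print(th,c,st,onz(d,*c,.08,s))
```

```text
[[71 72 70 72 73 66 71 70 74 71 69 70 69 73]
 [70 72 70 70 72 69 69 67 69 70 73 68 70 70]
 [73 68 70 71 64 69 69 68 63 62 71 72 71 72]
 [71 72 70 59 69 61 68 69 59 59 65 73 72 74]
 [72 70 70 49 59 57 60 58 58 53 57 73 70 75]
 [73 70 71 43 44 57 57 58 54 47 53 71 70 72]
 [71 72 67 48 41 41 48 49 43 42 57 70 73 71]
 [71 71 70 62 41 42 42 43 42 51 64 72 72 72]
 [71 67 69 70 58 50 42 46 50 63 72 72 71 72]
 [68 70 70 68 70 67 63 65 72 73 72 73 71 73]
 [72 69 68 70 68 68 72 70 69 71 71 73 71 71]]
45 [256.71, 183.23] [252, 180, 11, 7, 35] [0.56932126 0.1149745  0.08      ]
50 [258.2, 182.73] [252, 178, 14, 9, 66] [0.568133   0.11623925 0.08      ]
55 [258.67, 182.69] [252, 178, 15, 10, 88] [0.5678819  0.11669273 0.08      ]
60 [258.76, 181.23] [251, 174, 16, 14, 147] [0.56631337 0.11610398 0.08      ]
65 [258.83, 181.06] [251, 173, 16, 16, 178] [0.56610464 0.11609523 0.08      ]
```

View pics/w3z.png

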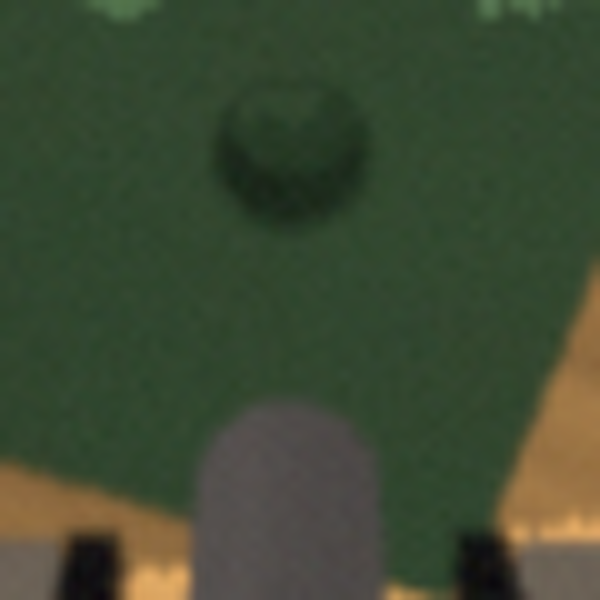

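```bash
python3 -m handwheel '[0.1,0.2,-2,0,0,0, 0.1,0.2,-4,0,0,0,0.1,0.2,-6,0,0,0,0.1,0.2,-7,0,0,0,0.1,0.2,-7,0,0,0,0.1,0.2,-7,0,0,0]'
python3 - <<'E'
from h import *; import pickle
s,d=cap('wrist','w4.png'); pickle.dump((s,d),open('w4.pkl','wb')); print(s['tcp_pos'],s['eef_rot'])
im=d['img'][165:235,215:305]; cv2.imwrite('pics/w4z.png',cv2.resize(cv2.cvtColor(im,cv2.COLOR_RGB2BGR),None,fx=8,fy=8,interpolation=cv2.INTER_CUBIC))
M=np.linalg.inv(d['mount']);K=d['camera_matrix']
for z in (0.0312,):
  for x,y in [(0,0),(.007,0),(-.007,0),(0,.007)]:
    p=M@[x,y,z,1]; q=K@p[:3]; print(q[:2]/q[2])
E
```

```text
time_s: 6.4
tcp_pos: [0.5656, 0.1151, 0.1344]
eef_rot: [179.9, 0.1, -156.1]
contact_force: [-0.3, 0.6, -0.1]
gripper_width: 0.0213
[0.56560625 0.11508547 0.13437485] [ 1.79937436e+02  6.03327419e-02 -1.56074643e+02]
[257.15350822 211.80257127]
[257.13938719 203.24800111]
[257.16734613 220.18562887]
[266.30479213 211.79814819]
```

View pics/w4z.png

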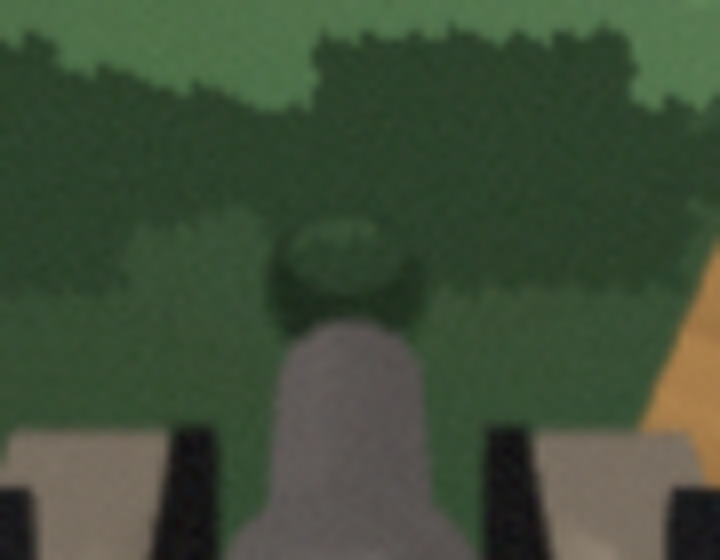

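Run:
```python
from h import *; import pickle
s,d=pickle.load(open('w4.pkl','rb'))
g=cv2.GaussianBlur(d['img'][...,1],(3,1),0); print(g[184:206,256:261].mean(1).round()); print(d['img'][194:204,244:274,1].mean(0).round())
t=np.radians(s['eef_rot'][2]); tx=np.array([np.cos(t),np.sin(t)])
for v in (190.7,191.2,191.7):
    p=onz(d,258.0,v,.08,s)[:2]-tx*.008; print(v,p, (p-s['tcp_pos'][:2])*1000)
```

```text
[65. 66. 66. 66. 66. 65. 65. 64. 73. 79. 75. 70. 66. 66. 65. 64. 63. 58.
 47. 49. 55. 71.]
[80. 78. 79. 76. 66. 54. 50. 53. 58. 60. 59. 61. 62. 63. 62. 61. 63. 61.
 59. 58. 57. 55. 55. 58. 64. 68. 69. 68. 68. 68.]
190.7 [0.56420896 0.11523256] [-1.39728274  0.14708732]
191.2 [0.56461265 0.11541138] [-0.99359235  0.32590701]
191.7 [0.56501682 0.11559041] [-0.5894288   0.50493631]
```

The hole is within 0.5 mm of the pin axis. Lower gently.

```bash
python3 -m handwheel '[-0.05,0,-0.6,0,0,0, -0.05,0,-1.2,0,0,0,-0.05,0,-1.8,0,0,0,-0.05,0,-2.1,0,0,0,-0.05,0,-2.1,0,0,0]'
python3 -m handwheel '[0,0,-0.2,0,0,0,0,0,-0.4,0,0,0,0,0,-0.4,0,0,0]'
```

```text
time_s: 6.95
tcp_pos: [0.5649, 0.1152, 0.113]
eef_rot: [179.9, 0.0, -156.1]
contact_force: [-1.0, -0.3, -1.0]
gripper_width: 0.0209
time_s: 7.25
tcp_pos: [0.5648, 0.1151, 0.1088]
eef_rot: [179.9, 0.0, -156.1]
contact_force: [-0.0, -0.4, -0.4]
gripper_width: 0.0212
```

```bash
python3 -m handwheel '[0,0,-0.2,0,0,0,0,0,-0.4,0,0,0,0,0,-0.4,0,0,0]'
```

```text
time_s: 7.55
tcp_pos: [0.5646, 0.115, 0.1044]
eef_rot: [179.9, -0.0, -156.1]
contact_force: [-0.6, 0.6, 0.1]
gripper_width: 0.021
```

The foot is 7 mm into the hole with no force on the wrist.

```bash
python3 -m handwheel '[0,0,-0.3,0,0,0,0,0,-0.6,0,0,0,0,0,-0.9,0,0,0,0,0,-1,0,0,0,0,0,-1,0,0,0]'; python3 -m handwheel '[0,0,-0.1,0,0,0,0,0,-0.2,0,0,0,0,0,-0.2,0,0,0]'
```

```text
time_s: 8.05
tcp_pos: [0.5645, 0.115, 0.0941]
eef_rot: [179.9, -0.0, -156.1]
contact_force: [1.5, 0.1, -0.3]
gripper_width: 0.021
time_s: 8.35
tcp_pos: [0.5644, 0.115, 0.092]
eef_rot: [179.9, -0.1, -156.1]
contact_force: [1.3, -0.4, 0.3]
gripper_width: 0.021
```

```bash
python3 -m handwheel '[0,0,-0.05,0,0,0,0,0,-0.1,0,0,0,0,0,-0.1,0,0,0]'
```

```text
time_s: 8.65
tcp_pos: [0.5646, 0.115, 0.0912]
eef_rot: [179.9, -0.0, -156.1]
contact_force: [-0.3, 0.5, 2.2]
gripper_width: 0.0213
```

```bash
python3 -m handwheel '[0,0,-0.05,0,0,0,0,0,-0.05,0,0,0]'
```

```text
time_s: 8.85
tcp_pos: [0.5649, 0.1151, 0.0912]
eef_rot: [179.9, 0.0, -156.1]
contact_force: [-1.3, -0.2, 4.8]
gripper_width: 0.0214
```

It's on the floor: the z stopped at 0.0912 as predicted and the force rose to 5 N. Now I'll release it and rise.

```bash
python3 -m handwheel '[0,0,0,0,0,0,0,0,0,0,0,0,0,0,0,0,0,0,0,0,0,0,0,0,0,0,0,0,0,0,0,0,0,0,0,0]' 120; python3 -m handwheel '[0,0,0.5,0,0,0, 0,0,1.5,0,0,0, 0,0,3,0,0,0, 0,0,5,0,0,0,0,0,8,0,0,0,0,0,11,0,0,0,0,0,13,0,0,0,0,0,13,0,0,0]'
python3 - <<'E'
from h import *; import pickle
s,d=cap('wrist','w5.png'); pickle.dump((s,d),open('w5.pkl','wb')); print(s['tcp_pos'],s['eef_rot'])
s,d=cap('side','s5.png'); pickle.dump((s,d),open('s5.pkl','wb'))
t=d['img'][:,:,::-1];cv2.imwrite('pics/s5z.png',cv2.resize(t[145:300,215:395],None,fx=3.8,fy=3.8,interpolation=cv2.INTER_CUBIC))
E
```

```text
time_s: 9.45
tcp_pos: [0.5649, 0.1151, 0.0911]
eef_rot: [179.9, 0.0, -156.1]
contact_force: [0.2, -0.4, 0.2]
gripper_width: 0.0463
time_s: 10.25
tcp_pos: [0.5666, 0.1157, 0.2257]
eef_rot: [180.0, 0.4, -156.0]
contact_force: [0.0, 0.4, 0.1]
gripper_width: 0.0464
[0.5666162  0.11568577 0.22572416] [ 179.95920886    0.40342106 -156.02990006]
```

View pics/w5.png

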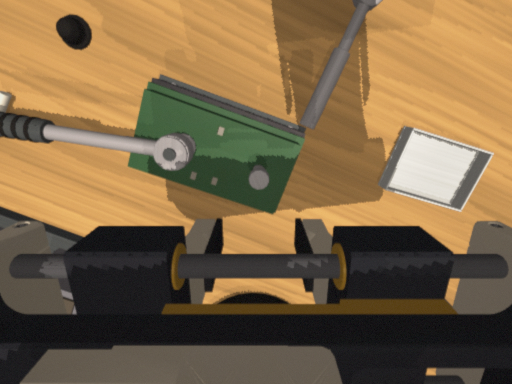

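View pics/s5z.png

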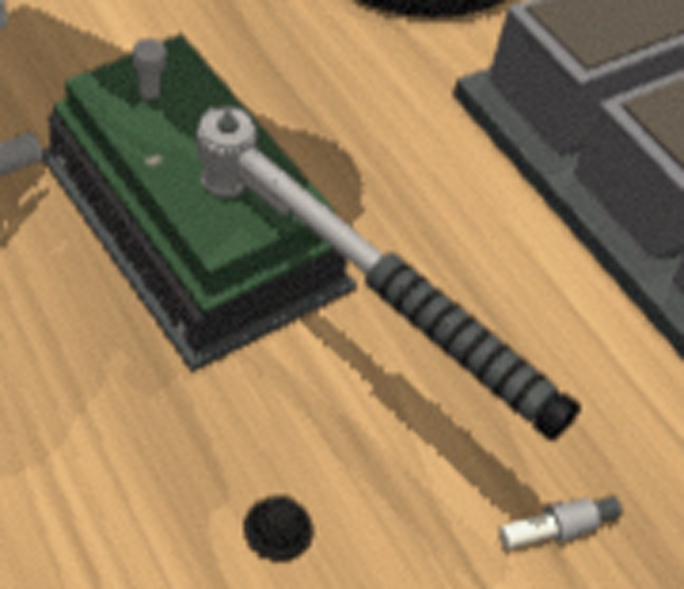

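The wrist and side views show the pin standing upright in the hole, its head at (259,178) in the wrist image, level with the wrench handle, and nothing else has moved. Next I'll shut the fingers and go to the +x side of the grip, aligned with the handle, which lies 14.75° from -y.

```bash
python3 -m handwheel '[1.2,-3.2,1,0,0,-0.02, 2.4,-6.4,1,0,0,-0.04, 3.6,-9.6,1,0,0,-0.06, 4.8,-12.8,1,0,0,-0.08, 6,-16,0,0,0,-0.1, 7.2,-19.2,0,0,0,-0.12, 8.4,-22.4,0,0,0,-0.14, 9.4,-25.4,0,0,0,-0.16]' 255 30; python3 -m handwheel '[0,0,0,0,0,0,0,0,0,0,0,0,0,0,0,0,0,0]'
python3 - <<'E'
from h import *; import pickle
s,d=cap('wrist','w6.png'); pickle.dump((s,d),open('w6.pkl','wb')); print(s['tcp_pos'],s['eef_rot'],s['joints'])
s,d=cap('top','t6.png'); pickle.dump((s,d),open('t6.pkl','wb'))
E
```

```text
time_s: 11.15
tcp_pos: [0.6588, -0.1403, 0.2208]
eef_rot: [179.9, -0.0, -165.3]
contact_force: [-0.1, 0.5, 0.5]
gripper_width: 0.0004
time_s: 11.45
tcp_pos: [0.6582, -0.1397, 0.22]
eef_rot: [179.9, -0.1, -165.3]
contact_force: [0.1, 1.3, -0.9]
gripper_width: 0.0005
[ 0.65820774 -0.13974837  0.22004823] [ 1.79859211e+02 -8.59252170e-02 -1.65274528e+02] [ 4.50230644e+00  2.06516572e+01  3.46992530e-02 -1.31646214e-01
 -6.94926404e+01 -7.97307026e+01]
```

View pics/w6.png

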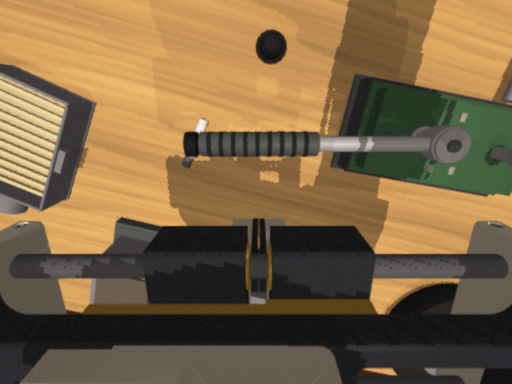

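View pics/t6.png

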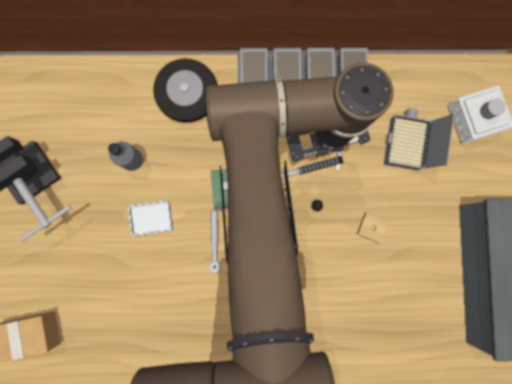

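In the wrist view the handle runs horizontally at row about 144, the grip spans columns 198–320, and the head centre is at (450,145). So the tool is aligned with the handle and centred on the grip.

Run:
```python
from h import *; import pickle
s,d=pickle.load(open('w6.pkl','rb'))
for p,z in [((198,144.5),.115),((320,144),.115),((259,144.3),.115),((400,144),.115),((450,145),.132)]:
    print(p,onz(d,*p,z,s).round(4))
```

```text
(198, 144.5) [ 0.6337 -0.2062  0.115 ]
(320, 144) [ 0.6029 -0.0903  0.115 ]
(259, 144.3) [ 0.6184 -0.1483  0.115 ]
(400, 144) [ 0.5829 -0.0141  0.115 ]
(450, 145) [0.5719 0.0216 0.132 ]
```

```bash
python3 -m handwheel '[0,0,-3,0,0,0,0,0,-6,0,0,0,0,0,-9,0,0,0,0,0,-11,0,0,0,0,0,-12.3,0,0,0,0,0,-12.5,0,0,0,0,0,-12.5,0,0,0]'
python3 - <<'E'
from h import *; import pickle
s,d=cap('wrist','w7.png'); print(s['tcp_pos'],s['eef_rot'],s['contact_force'])
E
```

```text
time_s: 12.25
tcp_pos: [0.6589, -0.1389, 0.0963]
eef_rot: [179.9, 0.0, -165.2]
contact_force: [0.2, -0.1, 0.0]
gripper_width: 0.0004
[ 0.65891516 -0.13894699  0.09633476] [ 1.79901107e+02  2.93846457e-03 -1.65177550e+02] [ 0.19550731 -0.06857397  0.0434065 ]
```

View pics/w7.png

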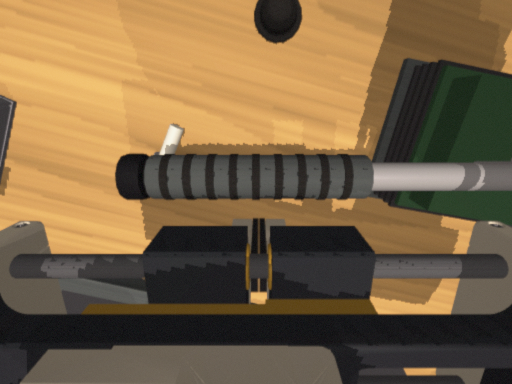

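Clear behind the grip, fingers at (260,222). Approach until contact.

```bash
python3 -m handwheel '[-0.5,-0.12,0,0,0,0,-1,-0.25,0,0,0,0,-1.35,-0.35,0,0,0,0,-1.35,-0.35,0,0,0,0]';python3 -m handwheel '[-0.2,-0.05,0,0,0,0,-0.4,-0.1,0,0,0,0]'; python3 -m handwheel '[-0.2,-0.05,0,0,0,0,-0.3,-0.08,0,0,0,0]'
```

```text
time_s: 12.7
tcp_pos: [0.6453, -0.1428, 0.0975]
eef_rot: [179.9, 0.1, -165.2]
contact_force: [-0.1, -0.6, 0.6]
gripper_width: 0.0003
time_s: 12.9
tcp_pos: [0.6412, -0.1439, 0.0977]
eef_rot: [179.9, 0.1, -165.2]
contact_force: [0.9, -0.4, 0.3]
gripper_width: -0.0
time_s: 13.1
tcp_pos: [0.6404, -0.1441, 0.0979]
eef_rot: [180.0, 0.4, -165.2]
contact_force: [8.9, 2.1, -6.9]
gripper_width: 0.0003
```

Contact at a perpendicular offset of 22.3 mm, as expected. I'll compute the arc steps about the bolt axis.

```bash
cat > arc.py <<'E'
from h import *; import sys
B=np.array([.571,.023]); s=sensors.get_state(); p=s['tcp_pos'][:2]-B
print('phi',np.arctan2(p[0],-p[1]).round(4),'R',np.hypot(*p).round(4),'F',s['contact_force'].round(1),'yaw',s['eef_rot'][2].round(2),'z',s['tcp_pos'][2].round(4))
R0=.181; ph0=np.arctan2(p[0],-p[1])
st=float(sys.argv[1]); n=int(sys.argv[2])
for k in range(1,n+1):
    ph=ph0-k*st; q=R0*np.array([np.sin(ph),-np.cos(ph)])-p; print((q*100).round(2).tolist(), round(-k*st,3))
E
python3 arc.py 0.02 8
```

```text
phi 0.3935 R 0.1809 F [ 8.9  2.1 -6.9] yaw -165.19 z 0.0979
[-0.33, -0.14] -0.02
[-0.67, -0.27] -0.04
[-1.01, -0.39] -0.06
[-1.36, -0.51] -0.08
[-1.7, -0.61] -0.1
[-2.05, -0.72] -0.12
[-2.4, -0.81] -0.14
[-2.75, -0.9] -0.16
```

```bash
python3 -m handwheel '[-0.33,-0.14,0,0,0,-0.02,-0.67,-0.27,0,0,0,-0.04,-1.01,-0.39,0,0,0,-0.06,-1.36,-0.51,0,0,0,-0.08]'; python3 arc.py 0.02 8
```

```text
time_s: 13.5
tcp_pos: [0.6294, -0.1484, 0.0979]
eef_rot: [180.0, 0.7, -169.8]
contact_force: [8.8, 2.7, -6.3]
gripper_width: 0.0004
phi 0.3285 R 0.1811 F [ 8.8  2.7 -6.3] yaw -169.78 z 0.0979
[-0.35, -0.11] -0.02
[-0.69, -0.21] -0.04
[-1.04, -0.31] -0.06
[-1.39, -0.41] -0.08
[-1.74, -0.49] -0.1
[-2.1, -0.57] -0.12
[-2.45, -0.64] -0.14
[-2.81, -0.71] -0.16
```

```bash
python3 -m handwheel '[-0.35,-0.11,0,0,0,-0.02,-0.69,-0.21,0,0,0,-0.04,-1.04,-0.31,0,0,0,-0.06,-1.39,-0.41,0,0,0,-0.08,-1.74,-0.49,0,0,0,-0.1,-2.1,-0.57,0,0,0,-0.12,-2.45,-0.64,0,0,0,-0.14]'; python3 arc.py 0.02 4
```

```text
time_s: 14.2
tcp_pos: [0.6079, -0.1543, 0.0982]
eef_rot: [180.0, 1.0, -177.8]
contact_force: [9.8, 0.6, -6.6]
gripper_width: 0.0003
phi 0.205 R 0.1811 F [ 9.8  0.6 -6.6] yaw -177.8 z 0.0982
[-0.36, -0.06] -0.02
[-0.71, -0.12] -0.04
[-1.07, -0.18] -0.06
[-1.43, -0.23] -0.08
```

```bash
python3 - <<'E'
from h import *
s,d=cap('wrist','w8.png'); print(s['contact_force'])
E
python3 -m handwheel '[-0.36,-0.06,0,0,0,-0.02,-0.71,-0.12,0,0,0,-0.04]'; python3 arc.py 0.02 3
```

```text
[ 9.83732297  0.64760193 -6.64849349]
time_s: 14.45
tcp_pos: [0.6035, -0.1553, 0.0987]
eef_rot: [180.0, 1.3, 179.8]
contact_force: [9.8, 0.4, -6.3]
gripper_width: 0.0005
phi 0.1806 R 0.1812 F [ 9.8  0.4 -6.3] yaw 179.84 z 0.0987
[-0.36, -0.04] -0.02
[-0.72, -0.1] -0.04
[-1.08, -0.14] -0.06
```

View pics/w8.png

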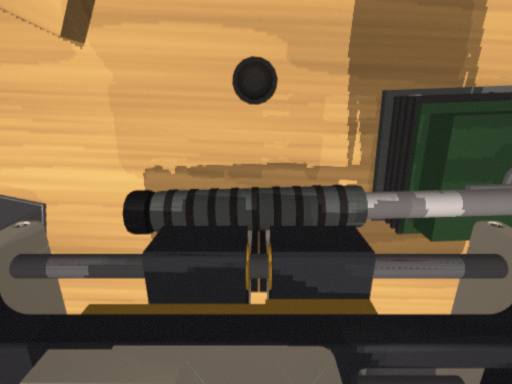

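```bash
python3 -m handwheel '[-0.36,-0.04,0,0,0,-0.02,-0.72,-0.1,0,0,0,-0.04,-1.08,-0.14,0,0,0,-0.06]'; python3 arc.py 0.02 3
```

```text
time_s: 14.75
tcp_pos: [0.596, -0.1565, 0.0993]
eef_rot: [179.9, 1.7, 176.4]
contact_force: [9.9, -1.6, -6.2]
gripper_width: 0.0003
phi 0.1384 R 0.1812 F [ 9.9 -1.6 -6.2] yaw 176.41 z 0.0993
[-0.36, -0.03] -0.02
[-0.72, -0.06] -0.04
[-1.08, -0.1] -0.06
```

```bash
python3 -m handwheel '[-0.36,-0.03,0,0,0,-0.02,-0.72,-0.06,0,0,0,-0.04]'; python3 arc.py 0.02 3
```

```text
time_s: 14.95
tcp_pos: [0.5923, -0.157, 0.1]
eef_rot: [179.9, 2.0, 174.1]
contact_force: [10.1, -1.8, -6.2]
gripper_width: 0.0001
phi 0.1176 R 0.1813 F [10.1 -1.8 -6.2] yaw 174.14 z 0.1
[-0.36, -0.01] -0.02
[-0.72, -0.04] -0.04
[-1.09, -0.07] -0.06
```

```bash
python3 -m handwheel '[-0.36,-0.01,-0.05,0,0.01,0,-0.6,-0.03,-0.1,0,0.02,0]'; python3 arc.py 0.02 3
```

```text
time_s: 15.15
tcp_pos: [0.5898, -0.1571, 0.0999]
eef_rot: [-180.0, 1.3, 174.2]
contact_force: [9.5, -0.0, -3.8]
gripper_width: 0.0003
phi 0.1038 R 0.1811 F [ 9.5 -0.  -3.8] yaw 174.21 z 0.0999
[-0.36, -0.03] -0.02
[-0.72, -0.05] -0.04
[-1.08, -0.07] -0.06
```

```bash
python3 -m handwheel '[-0.36,0,-0.05,0,0.01,0,-0.6,-0.01,-0.1,0,0.02,0]'; python3 arc.py 0.02 3
```

```text
time_s: 15.35
tcp_pos: [0.5876, -0.1571, 0.0998]
eef_rot: [-179.9, 0.5, 174.3]
contact_force: [9.2, -0.5, -2.2]
gripper_width: 0.0002
phi 0.0916 R 0.1808 F [ 9.2 -0.5 -2.2] yaw 174.27 z 0.0998
[-0.36, -0.04] -0.02
[-0.72, -0.07] -0.04
[-1.08, -0.08] -0.06
```

```bash
python3 -m handwheel '[-0.4,-0.03,0,0,0.005,0,-0.8,-0.05,0,0,0.01,0]'; python3 arc.py 0.02 3
```

```text
time_s: 15.55
tcp_pos: [0.5833, -0.1572, 0.1003]
eef_rot: [-179.9, 0.3, 174.3]
contact_force: [9.7, 0.9, -6.1]
gripper_width: 0.0004
phi 0.068 R 0.1806 F [ 9.7  0.9 -6.1] yaw 174.33 z 0.1003
[-0.36, -0.06] -0.02
[-0.72, -0.07] -0.04
[-1.08, -0.08] -0.06
```

```bash
python3 -m handwheel '[-0.4,-0.01,0,0,0,-0.01,-0.8,-0.03,0,0,0.005,-0.02]'; python3 arc.py 0.02 3
```

```text
time_s: 15.75
tcp_pos: [0.5789, -0.1572, 0.1009]
eef_rot: [-179.9, 0.4, 173.2]
contact_force: [10.8, 0.5, -6.1]
gripper_width: 0.0007
phi 0.0436 R 0.1804 F [10.8  0.5 -6.1] yaw 173.22 z 0.1009
[-0.36, -0.08] -0.02
[-0.72, -0.08] -0.04
[-1.08, -0.08] -0.06
```

The force is rising to 10.8 N, so I'll use smaller steps.

```bash
python3 -m handwheel '[-0.3,-0.03,-0.05,0,0,-0.01,-0.6,-0.05,-0.1,0,0.01,-0.02]'; python3 arc.py 0.02 2
```

```text
time_s: 15.95
tcp_pos: [0.5764, -0.1574, 0.1008]
eef_rot: [-179.9, 0.3, 172.1]
contact_force: [10.7, 1.4, -3.4]
gripper_width: 0.0003
phi 0.03 R 0.1805 F [10.7  1.4 -3.4] yaw 172.11 z 0.1008
[-0.36, -0.06] -0.02
[-0.72, -0.06] -0.04
```

```bash
python3 -m handwheel '[-0.3,-0.02,-0.05,0,0,-0.01,-0.6,-0.04,-0.1,0,0.01,-0.02]'; python3 arc.py 0.02 2
```

```text
time_s: 16.15
tcp_pos: [0.5741, -0.1575, 0.1007]
eef_rot: [-179.8, 0.1, 171.0]
contact_force: [10.5, 0.7, -2.8]
gripper_width: 0.0006
phi 0.0173 R 0.1805 F [10.5  0.7 -2.8] yaw 171.01 z 0.1007
[-0.36, -0.05] -0.02
[-0.72, -0.04] -0.04
```

```bash
python3 -m handwheel '[-0.4,-0.01,-0.05,0,0,-0.01,-0.7,0,-0.05,0,0.005,-0.02]'; python3 arc.py 0.02 2
```

```text
time_s: 16.35
tcp_pos: [0.5708, -0.1574, 0.101]
eef_rot: [-179.8, 0.2, 169.9]
contact_force: [9.4, -1.1, -6.1]
gripper_width: 0.0006
phi -0.0012 R 0.1804 F [ 9.4 -1.1 -6.1] yaw 169.9 z 0.101
[-0.36, -0.05] -0.02
[-0.72, -0.04] -0.04
```

```bash
python3 -m handwheel '[-0.4,0,-0.05,0,0,-0.01,-0.7,0.01,-0.1,0,0.005,-0.02]'; python3 arc.py 0.02 2
```

```text
time_s: 16.55
tcp_pos: [0.5674, -0.1574, 0.1009]
eef_rot: [-179.8, 0.4, 168.8]
contact_force: [8.5, -1.1, -3.5]
gripper_width: 0.0003
phi -0.02 R 0.1804 F [ 8.5 -1.1 -3.5] yaw 168.8 z 0.1009
[-0.36, -0.05] -0.02
[-0.72, -0.03] -0.04
```

The force fell from 10.7 to 10.5, 9.4 and 8.5 over 0.05 rad, so it has probably clicked. I'll check the picture before anything else.

Run:
```python
from h import *
s,d=cap('wrist','w9.png'); print(s['contact_force'])
s,d=cap('side','s9.png')
cv2.imwrite('pics/s9z.png',cv2.resize(d['img'][145:300,215:395,::-1],None,fx=3.8,fy=3.8,interpolation=cv2.INTER_CUBIC))
```

```text
[ 8.48267093 -1.13959705 -3.4658236 ]
```

View pics/w9.png

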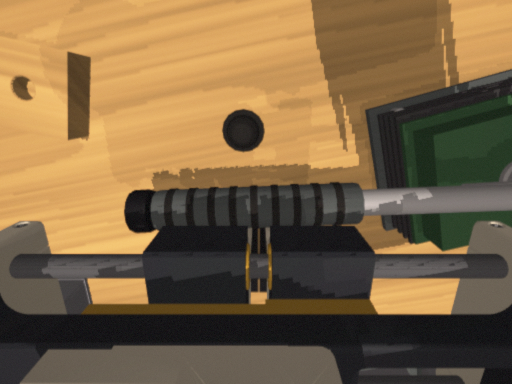

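View pics/s9z.png

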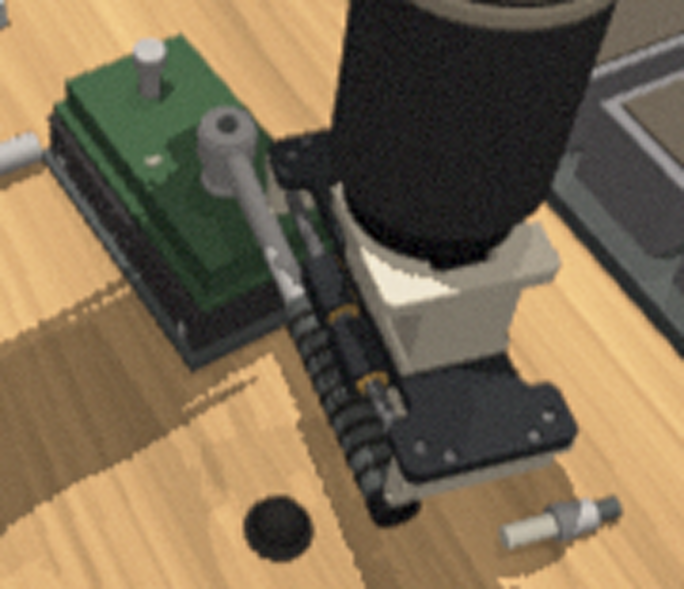

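Neither the wrist nor the side view shows the lug, so they can't settle it. The force puts me about 0.04 rad past breakover. One more small step should read about 7.3 N if it has clicked, and that's still well short of 0.12.

```bash
python3 -m handwheel '[-0.3,0,-0.03,0,0,-0.01,-0.6,0.01,-0.05,0,0.005,-0.02]'; python3 arc.py 0.02 2
```

```text
time_s: 16.85
tcp_pos: [0.5644, -0.1573, 0.1012]
eef_rot: [-179.8, 0.4, 167.7]
contact_force: [8.0, -1.4, -3.7]
gripper_width: 0.0006
phi -0.0368 R 0.1804 F [ 8.  -1.4 -3.7] yaw 167.69 z 0.1012
[-0.36, -0.04] -0.02
[-0.73, -0.02] -0.04
```

```bash
python3 -m handwheel '[-0.25,0,0,0,0,0,-0.5,0.01,0,0,0,0]'; python3 arc.py 0.02 2
```

```text
time_s: 17.05
tcp_pos: [0.5624, -0.157, 0.1017]
eef_rot: [-179.9, 0.7, 167.7]
contact_force: [7.9, 0.8, -4.4]
gripper_width: 0.0004
phi -0.0478 R 0.1802 F [ 7.9  0.8 -4.4] yaw 167.73 z 0.1017
[-0.36, -0.05] -0.02
[-0.73, -0.03] -0.04
```

Breakover is clear: the force went from 10.8 to 7.9 N over about 0.065 rad. I'll back off slowly. If it has clicked, the handle should follow with a rising force.

```bash
for i in 1; do python3 -m handwheel '[0,0,0,0,0,0,0.1,0,0,0,0,0]'; done; python3 -m handwheel '[0.2,0,0,0,0,0,0.2,0,0,0,0,0]'; python3 -m handwheel '[0.2,0,0,0,0,0,0.2,0,0,0,0,0]';  python3 arc.py 0.02 1
```

```text
time_s: 17.25
tcp_pos: [0.5663, -0.1571, 0.1023]
eef_rot: [-179.9, 1.0, 167.8]
contact_force: [7.9, -3.4, -5.5]
gripper_width: 0.0004
time_s: 17.45
tcp_pos: [0.5721, -0.1573, 0.1031]
eef_rot: [-180.0, 1.4, 167.9]
contact_force: [10.7, -2.7, -5.5]
gripper_width: 0.0005
time_s: 17.65
tcp_pos: [0.5742, -0.1574, 0.103]
eef_rot: [-179.9, 1.4, 167.9]
contact_force: [0.0, 0.4, 0.1]
gripper_width: 0.0006
phi 0.0177 R 0.1804 F [0.  0.4 0.1] yaw 167.86 z 0.103
[-0.36, -0.06] -0.02
```

Confirmed: the handle followed back with the force rising to 10.7 N, then went free at phi ≈ 0.02. That makes the maximum overtravel about 0.07 rad. I'll back away and rise.

```bash
python3 -m handwheel '[1,0,0,0,0,0,2,0,0,0,0,0,3,0,0,0,0,0,3.5,0,0,0,0,0,3.5,0,2,0,0,0,3.5,0,5,0,0,0,3.5,0,9,0,0,0,3.5,0,12,0,0,0]'; python3 -m handwheel '[0,-4,2,0,0,0,0,-8,4,0,0,0,0,-12,6,0,0,0,0,-16,8,0,0,0,0,-20,10,0,0,0,0,-22,10,0,0,0,0,-22,10,0,0,0]'
python3 - <<'E'
from h import *
for n in ('side','top','wrist'): s,d=cap(n,n+'10.png')
d=cv2.imread('pics/side10.png'); t=cv2.imread('pics/top10.png')
cv2.imwrite('pics/s10z.png',cv2.resize(d[145:300,215:395],None,fx=3.8,fy=3.8,interpolation=cv2.INTER_CUBIC))
E
```

```text
time_s: 18.45
tcp_pos: [0.6098, -0.1575, 0.2252]
eef_rot: [-179.9, 1.5, 167.9]
contact_force: [1.3, -0.2, -0.9]
gripper_width: 0.0002
time_s: 19.15
tcp_pos: [0.6094, -0.3801, 0.3242]
eef_rot: [-179.9, 1.4, 167.7]
contact_force: [0.3, -0.1, -0.7]
gripper_width: 0.0001
```

View pics/s10z.png

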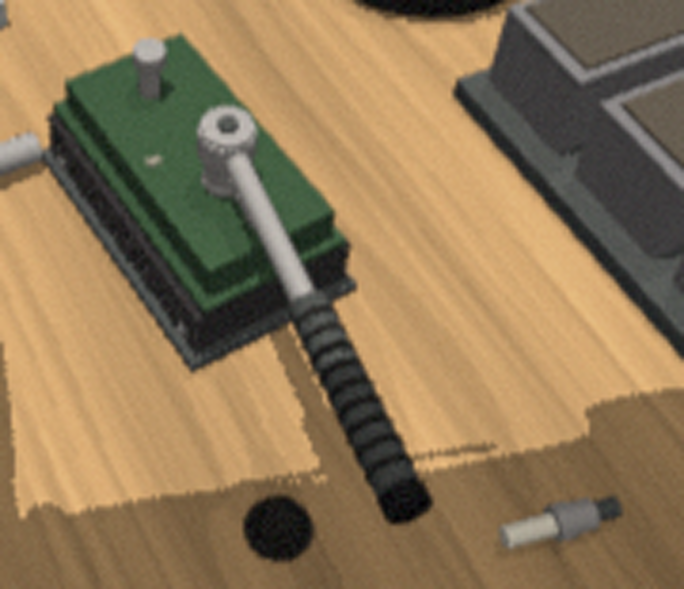

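View pics/top10.png

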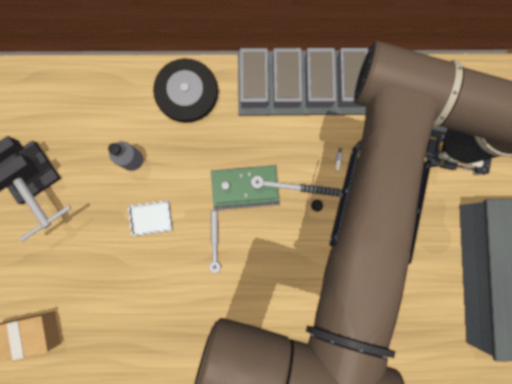

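View pics/wrist10.png

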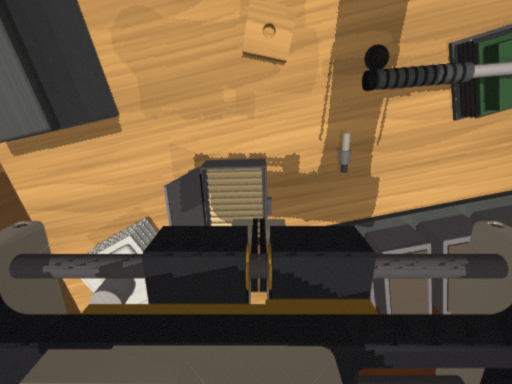

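The pin stands in the cover, with its head at (225,186) in the top view. The block at (270,30) in the wrist view is empty, the wrench is turned, and the bystanders are in place. One last angle check, then I'll hand in.

Run:
```python
from h import *; import pickle
S=pickle.load(open('side0.pkl','rb'))[1]
f=lambda x,y:((x+.5)/3.8-.5+215,(y+.5)/3.8-.5+145)
g=onz(S,*f(308,303),.115);e=onz(S,*f(407,498),.115);v=e-g;print(g,e,'angle rad',np.arctan2(v[0],-v[1]))
print(onz(S,*f(150,46),.116))
print('close',r.close_job())
```

```text
[ 0.55462167 -0.09838391  0.115     ] [ 0.53992118 -0.21820447  0.115     ] angle rad -0.12207750855303547
[0.56389359 0.11559791 0.116     ]
the job is handed in; nothing more can be done
close None
```

The job is done and handed in at about 19 s of the 72 s allowed.

- **Pin:** I took it by the head and lowered it into the cover hole until it touched the floor. The wrist force was then about 5 N and the tool height matched a fully seated pin. The last side view puts its head at (0.564, 0.116), over the hole I had measured at (0.565, 0.115).
- **Wrench:** I pushed the grip clockwise with the shut fingers. The force peaked at 10.8 N and had fallen to 7.9 N where I stopped, roughly 0.07 rad past the click and short of the 0.12 rad limit. As I backed off, the handle followed with the force rising to 10.7 N, then came free, so it did click and spring back.
- **Final angle:** The last side view puts the handle at about -0.122 rad from -y. It started at +0.257, so it turned about 0.38 rad, close to the 0.37–0.38 expected where it came free.
- **Bench:** The last pictures show the bystanders where they were and the robot touching nothing.

Two things were not as clean. The lug was never visible in the pictures, so the click and the straight handle rest on forces and angles alone. While pushing, a vertical force of 2 to 7 N also acted on the fingers, most likely friction, and I saw no ill effect from it.

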